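Seat the microscope stage plate and clip it

ROBOT

A 7-joint arm with a two-finger parallel gripper is mounted at the origin on the work surface. World frame = base frame: x ahead of the robot, y to its left, z up, the work surface at z = 0. Lengths are in mm, angles in rad, forces in N, time in s.
With the tool pointing down it reaches from about 350 to 775 mm from the base axis. Payload 3.1 kg.
Tool frame: the origin (TCP) lies on the mounting face of the last link; the fingertips stand 173 mm ahead of it and the grasp point (between the pads) lies 155 mm ahead of it; z points along the fingers, y is the line along which they close (so a half turn about z gives the same grasp; the last joint's range is limited). The gripper opens to 85 mm and grips with 20 to 120 N. Pads are 22 mm wide; open, the fingers measure 114 mm over their backs; the gripper's body (76 mm by 85 mm) begins 54 mm behind the grasp point. The pads swing forward as they close: fully open they stand 13 mm farther back than shut.
Start: joints at [-1.175, 0.311, 0.014, 1.512, -0.004, 1.319, -0.027], TCP at [233.143, 498.154, 404.704] pointing down, gripper open.
Joint ranges: [-2.7, 2.7], [-0.3, 1.91], [-1.27, 1.3], [0.12, 2.57], [-1.44, 4.58], [0.2, 2.03], [-3.05, 3.05]. Speed limits (rad/s): [2.79, 2.79, 3.14, 3.14, 3.14, 3.14, 3.14].

INTERFACE

Orientations are given as [roll, pitch, yaw] about the fixed x, y, z axes, in that order (R = Rz(yaw) Ry(pitch) Rx(roll)).
In Python, from station import arm, get_image, spotter gives the robot as it stands. Calls block until the motion is done:
- arm.move_to(position, orientation): joint-space move of the TCP to a pose.
- arm.movel(position, frame=None, vel=150): straight line of the TCP; frame=None keeps the orientation; vel is the mean speed in mm/s.
- arm.movej(angles): joint-space move.
- arm.ungrasp() and arm.close_gripper(strength=None): open the fingers fully, or close them until they stop; strength is the grip in N (None keeps the last).
- arm.hold(seconds).
- arm.inverse_kinematics(position, orientation): joint angles nearest the present ones, or None.
- arm.get_state(): the state.
- get_image(name): name is "scene" or "side" or "wrist"; returns a dict with "image" (384x512x3 uint8, red, green, blue), "depth" (384x512 float32, mm along the optical axis (not along the pixel's ray), 0 where there is no reading), "K" (3x3 intrinsics, pixels), "pose" (4x4, takes a point from camera to world coordinates). Camera axes: x right, y down, z forward; pixel columns grow to the right and rows downward; lengths in mm; the calibration is good to about 2 mm. A picture is of the moment at which its call begins.
A pose or a line that the arm cannot do raises arm.MotionError and nothing moves.
- arm.hand_in(): hands the job in; it is judged then, once.
Trained networks look in a picture, given as the dict that the camera call returned (one of the last four; its "shot" number tells which), for a name from the list of things; names that differ only in an ending like _2 or _b are one class to them, and where a whole thing is asked for, a point or a joint stands for the part that bears it (a point fixed in the world has none). Each returns a list of dicts, best first, with "confidence" (0 to 1); they miss things now and then, are a little off and sometimes report something else, mostly with a low value. They report only what shows in the picture. A call takes as long as a camera call. They do not tell look-alikes from the thing itself.
- spotter.look_for(picture, query): "extent" ([left, top, width, height] in pixels, round what is visible of it).
- spotter.masks_of(picture, query): "region" (384x512 bool, what is visible of it) and "extent" ([left, top, width, height] in pixels, round what is visible of it).
The state is a dict: "t": time; "joints": joint angles; "joint_velocities": joint speeds; "effort": joint torques, N m; "tool_pos": TCP position; "ee_rot": TCP orientation; "contact_force": force on the tool from outside, world axes, zero at the start; "torque": the same for the moment, N m; "opening": finger opening in mm; "finger_force": force on a finger pad.
Only numpy, scipy, OpenCV 4.12 (cv2) and the standard library are available. Lean on these libraries where they do the work, as an engineer would, in place of code of your own. Each camera call takes 0.05 s, during which the arm holds its last target. There are 200 camera calls.

TASK

Push the loose black stage plate across the top of the microscope base with your fingertips, without picking it up, until it drops into the round recess and lies flat and flush. Then push the steel clip round by its pin, as far as its stop, so that it reaches over the seated plate. Leave the dish, the jar and the eyepiece where they stand, and finish clear of everything.

Things in the scene. Friction and masses are not known exactly. Their poses are not given: they have to be found in the camera images.
- plate: The stage plate: a loose plain black plastic disc, 70 mm across, 6 mm thick, about 50 g, lying flat on the top of the base beside the recess, on its left or its right. Origin at the centre of its underside, z up; its own yaw means nothing.
- recess (a point): Centre of the floor of the round recess in the grey base's flat top: 73 mm across, 6 mm deep, white floor; the top is 50 mm above the table, 6 mm above this point. The plate is seated when its origin is here. Axes are the base's, z up; the base is fixed, its top reaching from -85 to +125 mm along x and -160 to +160 mm along y from here.
- clip_pivot (a point): Upright axis on which the clip swivels, at the height of the base's top, at x = +66 mm, y = 0 from the recess centre in the base's axes. A hub of radius 7 mm stands 7.5 mm above the top here. Farther out, 148 mm from the recess along x, a round pillar socket 44 mm across stands 20 mm above the top.
- pin (a point): Top centre of the clip's upright pin, 10 mm across. It stands on the clip's steel arm (45 mm long, 12 mm wide, flat, 2.5 to 5.5 mm above the base's top), 38 mm from the pivot axis; its top is 22.5 mm above the base's top. The pin is what is pushed.
- clip (a joint): Swivel angle of the clip in rad, growing anticlockwise seen from above. The arm's direction in the base's axes is 1.047 + value from +x towards +y: it starts parked between 0 and 0.45; at its stop, 2.094, it points along -x at the recess centre, over the plate. Light friction (about 0.5 N at the pin); it stays where it is left.
- dish_in (a point): Small open glass dish, 46 mm across, 18 mm high, standing loose on the top of the base on the other side of the recess from the plate; the point is the centre of its inner floor. Leave it alone.
- jar: Amber glass jar with a black cap, 40 mm across, 65 mm high, standing on the table to the left (+y) of the base. Origin at the centre of its underside. Leave it alone.
- eyepiece: Spare black eyepiece, 38 mm across, 56 mm high, standing on the table to the right (-y) of the base. Origin at the centre of its underside. Leave it alone.
Mind the look-alikes: they are no part of the job. What is meant by the plate is not purple, and is the larger of those in its own colour.

How it is judged (in metres and radians):
On the way, in this order (a step that is already met when the one before it is completed fails the run):
1. the plate lies flat in the recess, with the clip not yet over it (horizontal distance between plate and recess below 0.003 m and z of plate in the frame of recess between -0.002 and 0.0015 m and angle between plate's own z axis and vertical below 0.04 rad and value of joint clip below 1 rad), for 0.2 s.
2. the clip is swung to its stop over the plate (value of joint clip above 1.9 rad), for 0.2 s.
At the end, for the whole second after the job is handed in: The plate rests flat in the recess (centre within 3 mm, height within 1.5 mm, tilt under 0.04 rad), the clip is at its stop over it (joint above 1.9 of 2.094 rad), and the dish, jar and eyepiece are within 20 mm of where they began (horizontal distance between plate and recess below 0.003 m and z of plate in the frame of recess between -0.002 and 0.0015 m and angle between plate's own z axis and vertical below 0.04 rad and value of joint clip above 1.9 rad and linear speed of plate below 0.01 m/s and distance of each of dish_in, jar, eyepiece from where it was at the start of the episode below 0.02 m); the robot touches nothing.
It fails at once if the plate is lifted off the base's top (its centre more than 8 mm above it) (z of plate in the frame of recess above 0.014 m).
It fails at once if the dish, jar or eyepiece is moved more than 20 mm (distance of any of dish_in, jar, eyepiece from where it was at the start of the episode above 0.02 m).
It also fails if it takes over 48 s, if anything falls off the work surface, if the arm or the gripper's body presses on something with over 40 N, if the wrist force passes 120 N, or if a joint passes its speed limit or range.

## Working session

There is one attempt and no reset: what is moved stays moved. The work goes in short steps, each a Python script; the robot and the scene stay as the last script left them, time stands still between calls to the robot, and variables do not carry over. Pictures are saved under pics/ and viewed, at most 10 in all, crops included, and the job is handed in when it is done.

```bash
mkdir -p pics; ls; cat > h.py <<'E'
import numpy as np, cv2
from station import arm, get_image, spotter
def save(p,n): cv2.imwrite(f'pics/{n}.png', cv2.cvtColor(p['image'],cv2.COLOR_RGB2BGR))
def world(p):
    K,T,d=p['K'],p['pose'],p['depth']
    v,u=np.mgrid[:384,:512]
    c=np.stack([(u-K[0,2])/K[0,0]*d,(v-K[1,2])/K[1,1]*d,d],-1)
    w=c@T[:3,:3].T+T[:3,3]; w[d==0]=np.nan
    return w
def ray(p,u,v,z):
    K,T=p['K'],p['pose']
    r=T[:3,:3]@np.array([(u-K[0,2])/K[0,0],(v-K[1,2])/K[1,1],1]); o=T[:3,3]
    return o+r*(z-o[2])/r[2]
E
python3 - <<'E'
from h import *
a=get_image('scene'); b=get_image('side')
im=np.vstack([a['image'],b['image']])
save(a,'s1'); save(b,'d1')
for q in ['plate','pin','clip','dish_in','jar','eyepiece']:
    for p,n in((a,'scene'),(b,'side')):
        print(n,q,[(np.round(r['extent']).tolist(),round(r['confidence'],2)) for r in spotter.look_for(p,q)][:4])
print(a['pose'],a['K'],arm.get_state()['t'],arm.get_state()['ee_rot'])
E
```

```text
pics
scene plate [([236.0, 147.0, 18.0, 19.0], 0.6), ([278.0, 153.0, 18.0, 18.0], 0.51), ([310.0, 140.0, 18.0, 12.0], 0.46)]
side plate [([172.0, 180.0, 25.0, 20.0], 0.71), ([221.0, 147.0, 22.0, 18.0], 0.63)]
scene pin [([303.0, 182.0, 7.0, 9.0], 0.6)]
side pin [([271.0, 149.0, 7.0, 10.0], 0.53)]
scene clip [([299.0, 181.0, 13.0, 13.0], 0.47)]
side clip []
scene dish_in [([262.0, 199.0, 12.0, 14.0], 0.66), ([162.0, 273.0, 15.0, 21.0], 0.38)]
side dish_in [([268.0, 183.0, 17.0, 13.0], 0.76)]
scene jar [([286.0, 111.0, 13.0, 18.0], 0.54)]
side jar [([172.0, 120.0, 13.0, 23.0], 0.62)]
scene eyepiece []
side eyepiece [([201.0, 124.0, 130.0, 105.0], 0.66)]
[[ 8.31152364e-01  4.47838325e-01 -3.29585472e-01  1.04177275e+03]
 [ 5.56039425e-01 -6.66812984e-01  4.96165902e-01 -7.68214213e+02]
 [ 2.43023388e-03 -5.95651978e-01 -8.03238952e-01  1.31634988e+03]
 [ 0.00000000e+00  0.00000000e+00  0.00000000e+00  1.00000000e+00]] [[486.0817997    0.         256.4366215 ]
 [  0.         486.0817997  192.55606798]
 [  0.           0.           1.        ]] 0.7 [3.14147924e+00 2.90477017e-05 2.70385006e+00]
```

View pics/s1.png

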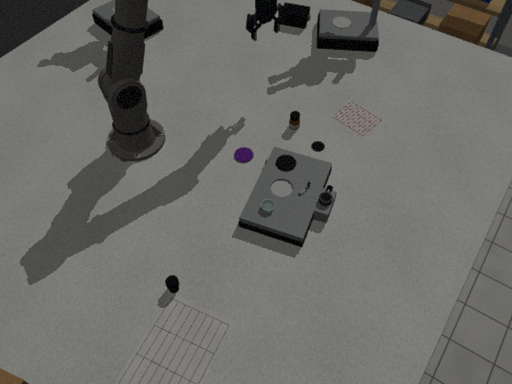

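View pics/d1.png

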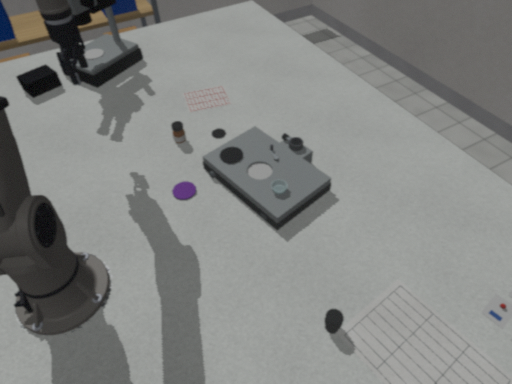

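The candidates for the plate in the scene view are the black disc on the base (286,163), the purple disc on the table (244,155) and a smaller black disc on the table (318,146). I choose (286,163): it is black, the larger one, and on the base. The recess is at (281,188), the dish at (267,206), the pin at (307,187), the jar at (295,120) and the eyepiece at (172,284).

```bash
python3 - <<'E'
from h import *
a=get_image('scene')
for n,u,v,z in [('plate',286,163,56),('small',318,146,3),('purple',244,155,3),('recess',281,188,44),('pin',307,184,72),('dish',267,206,60),('jar',295,116,65),('socket',326,198,70),('eyep',172,278,56)]:
    print(n,ray(a,u,v,z).round())
R=ray(a,281,188,50)
from scipy.spatial.transform import Rotation as Ro
print(np.degrees(arm.get_state()['ee_rot']))
for yaw in (2.70,0.,0.5,1.57,-1.57):
    for dx in (-60,0):
        q=arm.inverse_kinematics([R[0]+dx,R[1],420],[np.pi,0,yaw]); print(yaw,dx,None if q is None else np.round(q,2))
w=get_image('wrist'); print(np.round(w['pose'],2), w['K'])
E
```

```text
plate [538. 169.  56.]
small [571. 342.   3.]
purple [373. 157.   3.]
recess [576.  78.  44.]
pin [648. 120.  72.]
dish [583. -17.  60.]
jar [452. 370.  65.]
socket [725. 107.  70.]
eyep [ 493. -376.   56.]
[ 1.79997991e+02 -8.69589426e-04  1.54925595e+02]
2.7 -60 [-0.51  0.26  0.43  1.57 -0.11  1.34  1.06]
2.7 0 [-0.46  0.39  0.43  1.4  -0.16  1.39  1.1 ]
0.0 -60 [-0.7   0.28  0.67  1.57 -0.18  1.35 -1.58]
0.0 0 [-0.62  0.42  0.68  1.41 -0.27  1.4  -1.51]
0.5 -60 [-0.66  0.28  0.62  1.57 -0.16  1.34 -1.09]
0.5 0 [-0.61  0.42  0.66  1.41 -0.26  1.4  -1.02]
1.57 -60 [-0.64  0.27  0.6   1.57 -0.16  1.34 -0.03]
1.57 0 [-0.57  0.41  0.6   1.41 -0.23  1.4   0.03]
-1.57 -60 [-0.36  0.25  0.23  1.56 -0.06  1.34  3.02]
-1.57 0 [-0.28  0.37  0.17  1.39 -0.06  1.38  3.04]
[[ 4.2000e-01  8.6000e-01  3.0000e-01  1.5576e+02]
 [ 9.1000e-01 -4.0000e-01 -1.4000e-01  5.3428e+02]
 [ 0.0000e+00  3.3000e-01 -9.4000e-01  3.7448e+02]
 [ 0.0000e+00  0.0000e+00  0.0000e+00  1.0000e+00]] [[321.45778549   0.         260.72393688]
 [  0.         321.45778549 189.09280903]
 [  0.           0.           1.        ]]
```

```bash
python3 - <<'E'
from h import *
arm.close_gripper(20)
arm.move_to([545,110,360],[np.pi,0,2.9])
w=get_image('wrist'); save(w,'w1'); np.save('w1.npy',w,allow_pickle=True)
for q in ['plate','pin','clip','dish_in']:
    print(q,[(np.round(r['extent']).tolist(),round(r['confidence'],2)) for r in spotter.look_for(w,q)][:3])
s=arm.get_state();print(s['t'],s['tool_pos'],s['opening'],s['joints'])
E
```

```text
plate [([286.0, 109.0, 83.0, 80.0], 0.78), ([457.0, 111.0, 55.0, 46.0], 0.69), ([243.0, 3.0, 38.0, 3.0], 0.52)]
pin [([292.0, 267.0, 18.0, 20.0], 0.65)]
clip [([292.0, 264.0, 17.0, 20.0], 0.74)]
dish_in [([111.0, 226.0, 52.0, 49.0], 0.61)]
3.6333 [544.85771142 110.90649695 360.01260487] 0.16081599019370368 [-0.49828775  0.3606112   0.35720992  1.57853082 -0.13175047  1.2261952
  1.21325708]
```

View pics/w1.png

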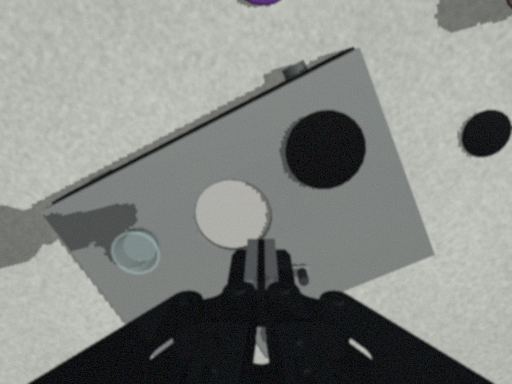

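The crop shows the chosen black disc on the base at (325,149), clearly larger than the black look-alike on the table at (487,133). The recess is at (233,213), the dish at (135,250) and the pin at (302,275). Next I measure these in millimetres.

```bash
cat >> h.py <<'E'
def circ(p,mask,z):
    c=max(cv2.findContours(mask.astype(np.uint8),cv2.RETR_EXTERNAL,cv2.CHAIN_APPROX_NONE)[0],key=cv2.contourArea)
    h=cv2.convexHull(c)[:,0]
    P=np.array([ray(p,u,v,z)[:2] for u,v in c[:,0]]).astype(np.float32)
    A=np.c_[2*P,np.ones(len(P))]; s=np.linalg.lstsq(A,(P**2).sum(1),rcond=None)[0]
    return s[:2],np.sqrt(s[2]+s[0]**2+s[1]**2)
def box(m,l,t,w,h):
    o=np.zeros_like(m); o[t:t+h,l:l+w]=m[t:t+h,l:l+w]; return o
E
python3 - <<'E'
from h import *
w=np.load('w1.npy',allow_pickle=True).item()
g=w['image'].mean(2)
print('levels',g[149,325],g[213,225],g[180,180],g[149,390])
print('plate',circ(w,box(g<50,275,98,105,102),56))
m=box(g>125,185,170,90,85); m[235:,240:]=0
ys,xs=np.where(m);print(xs.min(),xs.max(),ys.min(),ys.max(),m.sum())
print('recess',circ(w,m,44),circ(w,m,50))
for q in ['pin','dish_in']:
    pass
W=world(w)
for n,u,v in [('platetop',325,149),('rec',225,213),('top',180,180),('pin',301,273),('dish',135,250)]: print(n,W[v,u].round(1))
C=[ray(w,u,v,50)[:2] for u,v in [(355,48),(48,207),(433,254)]]
d1=C[0]-C[1]; d2=C[2]-C[0]; print(C,np.linalg.norm(d1),np.degrees(np.arctan2(*d1[::-1])),np.linalg.norm(d2),np.degrees(np.arctan2(*d2[::-1])))
print('pin',ray(w,301,272,72.5),'dish',ray(w,135,250,60))
E
```

```text
levels 14.0 171.0 131.33333333333334 129.33333333333334
plate (array([532.85046052, 172.06647423]), np.float64(33.65188722969281))
185 274 170 254 6182
recess (array([570.72097661,  71.07376813]), np.float64(43.77862231434705)) (array([568.43354957,  72.35404086]), np.float64(42.859494880630976))
platetop [531.5 172.6  56. ]
rec [573.3  69.8  44.7]
top [529.7  40.3  51. ]
pin [642.2 128.   65.8]
dish [586.8 -24.   53.5]
[array([457.81037727, 210.93221419]), array([525.94341295, -88.72810104]), array([662.55656343, 259.17642833])] 307.3083387677119 102.80943278081219 210.3532860379444 13.258719249382716
pin [636.56652271 128.33403205  72.5       ] dish [583.79580285 -20.29539161  60.        ]
```

```bash
python3 - <<'E'
from h import *
w=np.load('w1.npy',allow_pickle=True).item()
g=w['image'].mean(2)
for T in (145,155):
  m=box(g>T,185,170,90,85)
  ys,xs=np.where(m);print(xs.min(),xs.max(),ys.min(),ys.max(),m.sum())
  m[236:,238:]=0
  c=cv2.findContours(m.astype(np.uint8),0,1)[0]
  print('recess44',circ(w,m,44),'50',circ(w,m,50))
cv2.imwrite('pics/c.png',cv2.resize(cv2.cvtColor(w['image'][90:300,160:400],4),None,fx=3,fy=2.85,interpolation=2))
E
```

```text
196 266 180 246 3676
recess44 (array([575.03042979,  74.3269826 ]), np.float64(33.324656329306556)) 50 (array([572.65251527,  75.53900105]), np.float64(32.6250232943218))
196 266 181 246 3598
recess44 (array([575.1545485 ,  74.36675163]), np.float64(33.012403191320615)) 50 (array([572.77403071,  75.5779223 ]), np.float64(32.31932562137748))
```

View pics/c.png

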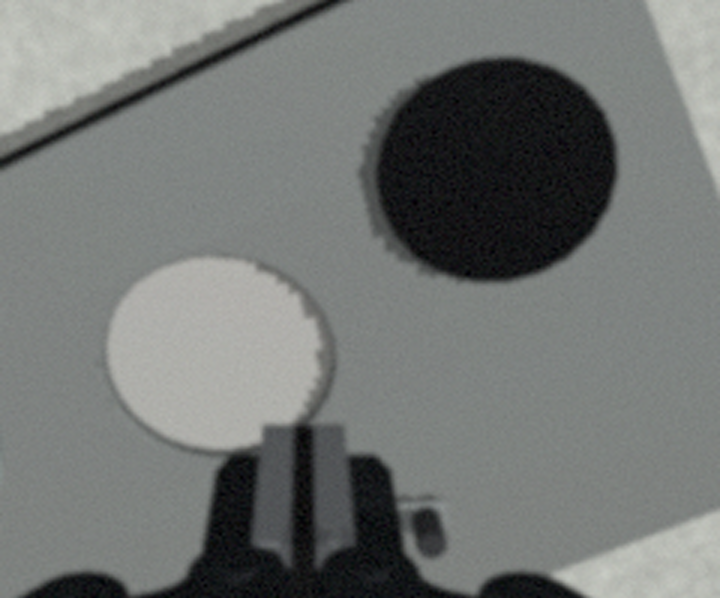

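```bash
cat >> h.py <<'E'
P0=np.array([533.,172]); 
def look(n,ps=None):
    w=get_image('wrist'); save(w,n); np.save(n+'.npy',w,allow_pickle=True)
    s=arm.get_state(); print('t',s['t'],'tcp',s['tool_pos'].round(1) if hasattr(s['tool_pos'],'round') else s['tool_pos'],'F',np.round(s['contact_force'],2))
    return w
E
python3 - <<'E'
from h import *
w=np.load('w1.npy',allow_pickle=True).item()
R=ray(w,233.3,214.2,50)[:2]; print('R',R, ray(w,162+2,0,50)[:2]*0)
d=(R-P0)/np.linalg.norm(R-P0); print('d',d,np.linalg.norm(R-P0))
yaw=np.arctan2(-d[1],-d[0])+np.pi/2
S=P0-d*60
np.save('pl.npy',np.r_[R,d,yaw])
arm.move_to([*S,300],[np.pi,0,yaw])
arm.movel([*S,225],vel=80)
arm.movel([*(P0+d*5),225],vel=40)
w=look('w2')
print([(np.round(r['extent']).tolist(),round(r['confidence'],2)) for r in spotter.look_for(w,'plate')][:3])
E
```

```text
R [574.25414588  78.25619681] [0. 0.]
d [ 0.40279483 -0.9152903 ] 102.41974999509566
t 7.15 tcp [534.9 167.6 225. ] F [-0.17  0.47 -0.16]
[([106.0, 191.0, 144.0, 120.0], 0.71), ([422.0, 311.0, 68.0, 50.0], 0.65), ([348.0, 1.0, 42.0, 5.0], 0.55)]
```

View pics/w2.png

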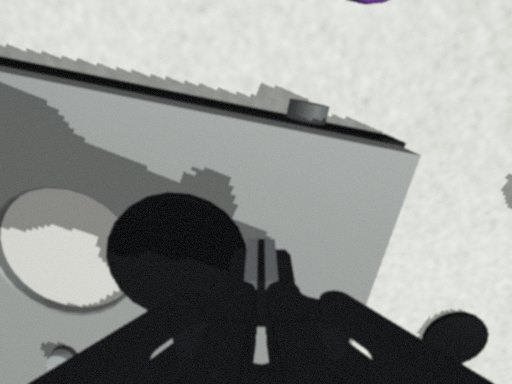

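The plate moved with the finger in contact. It now spans (106,251) to (245,240), and the recess rim spans (0,240) to about (125,260). I fit both with their known radii.

```bash
cat >> h.py <<'E'
from scipy.optimize import least_squares
def fit(p,pts,z,r):
    P=np.array([ray(p,u,v,z)[:2] for u,v in pts])
    s=least_squares(lambda c:np.hypot(*(P-c).T)-r,P.mean(0)+[1,0],loss='soft_l1')
    return s.x,(np.hypot(*(P-s.x).T)-r).round(1)
E
python3 - <<'E'
from h import *
w=np.load('w2.npy',allow_pickle=True).item()
g=w['image'].mean(2)
# plate: dark edge along outward radial rays, upper half
def edges(c,angs,th,lo=40,hi=95):
    o=[]
    for a in angs:
        for r in np.arange(lo,hi,.5):
            u,v=c[0]+r*np.cos(a),c[1]-r*np.sin(a)
            if g[int(round(v)),int(round(u))]>th: o.append((u,v)); break
    return o
e=edges((176,252),np.radians(np.arange(20,190,6)),38); 
print('plate',fit(w,e,56,35))
rp=[(1,240),(20,203),(50,189),(80,190),(105,203),(30,297),(60,309),(85,310)]
print('rec',fit(w,rp,50,36.5))
C=[ray(w,u,v,50)[:2] for u,v in [(417,153),(0,68),(368,300)]]
d1=C[0]-C[1]; d2=C[2]-C[0];print(C[0],np.degrees(np.arctan2(*d1[::-1])),np.degrees(np.arctan2(*d2[::-1])))
print(arm.get_state()['tool_pos'], ray(w,260,240,52))
E
```

```text
plate (array([551.11207065, 131.01490049]), array([-0.8, -0.3, -0.6, -0.1,  0. ,  0. , -0. , -0.1,  0.1,  0.3,  0.1,
        0.3,  0.2,  0.7,  0.4,  0. ,  0.3, -0.2, -0.2,  0.2, -0.3, -0.3,
       -0.1, -0.4, -0.2, -0.1, -0.1, -0. , -0.1]))
rec (array([574.52029713,  80.86297666]), array([-0.4, -0.9, -0. ,  0.5, -0.8,  1.7, -0.4, -2.5]))
[457.74915978 212.63956097] 102.41784256585068 14.24868713907477
[534.96078336 167.58764028 224.98760353] [526.71888194 164.31449686  52.        ]
```

```bash
python3 - <<'E'
from h import *
R=np.array([575,78.8]); d=np.load('pl.npy')[2:4]
arm.movel([*(R-d*40),225],vel=35)
print(arm.get_state()['contact_force'])
w=look('w3')
E
```

```text
[-0.52879205  0.00174865  0.42135988]
t 9.0333 tcp [558.8 115.7 225. ] F [ 0.32 -1.34  0.13]
```

View pics/w3.png

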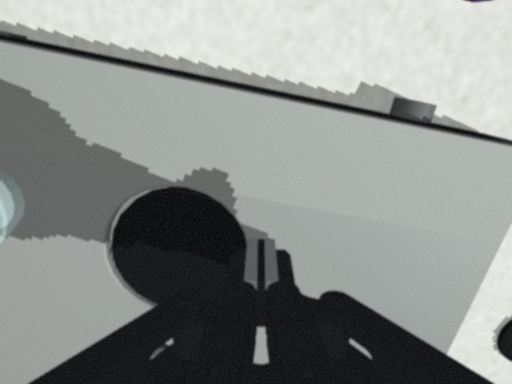

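The plate is nearly over the recess, leaving a thin white crescent on its left edge (108,245), about 2 mm. I push on a few millimetres, watching the force and the plate's top height.

```bash
python3 - <<'E'
from h import *
d=np.load('pl.npy')[2:4]
p=np.array(arm.get_state()['tool_pos'])[:2]
for k in (0,1,2,3,4):
    if k: arm.movel([*(p+d*k),225],vel=20)
    F=np.array(arm.get_state()['contact_force'])
    w=get_image('wrist'); W=world(w)
    z=lambda u,v:np.nanmedian(W[v-3:v+4,u-3:u+4,2]).round(1)
    print(k,F.round(1),'z plate L,C,top,R',z(130,240),z(176,240),z(180,205),z(225,240),'base',z(150,130),z(300,220))
    if F[:2]@-d>6: break
save(w,'w4'); np.save('w4.npy',w,allow_pickle=True)
E
```

```text
0 [ 0.3 -1.3  0.1] z plate L,C,top,R 50.6 50.5 50.5 50.8 base 50.6 50.7
1 [ 0.6 -0.3 -0.3] z plate L,C,top,R 50.5 50.5 50.7 50.6 base 50.8 50.5
2 [ 0.7 -0.6 -0.4] z plate L,C,top,R 50.6 50.6 50.6 50.6 base 50.6 50.5
3 [0.4 0.7 0.2] z plate L,C,top,R 50.7 50.7 50.4 50.7 base 50.7 50.5
4 [-0.4  0.  -0.1] z plate L,C,top,R 50.7 50.5 50.8 50.6 base 50.6 50.6
```

View pics/w4.png

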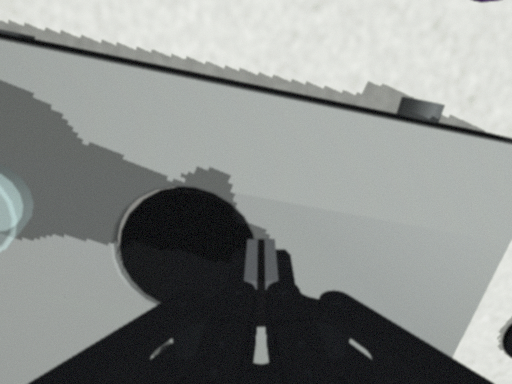

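The plate's top reads 50.6, the same as the base, and it shows the thin rim gap all round, so it is seated flush. Next I go above the clip's far side and take one look before descending.

```bash
python3 - <<'E'
from h import *
yaw=np.load('pl.npy')[4]
p=np.array(arm.get_state()['tool_pos'])
arm.movel([p[0],p[1],320],vel=150)
arm.move_to([668,122,320],[np.pi,0,yaw])
w=look('w5'); s=get_image('side')
l=spotter.look_for(w,'pin'); print([(np.round(r['extent']).tolist(),round(r['confidence'],2)) for r in l][:3])
g=w['image'].mean(2)
cv2.imwrite('pics/w5b.png',cv2.cvtColor(np.hstack([w['image'][:, :], cv2.resize(s['image'][110:230,190:340],(288,384)) ])[:,:800],4))
E
```

```text
t 11.625 tcp [667.4 121.9 318.1] F [-0.59 -0.    0.34]
[([227.0, 140.0, 65.0, 53.0], 0.94)]
```

View pics/w5b.png

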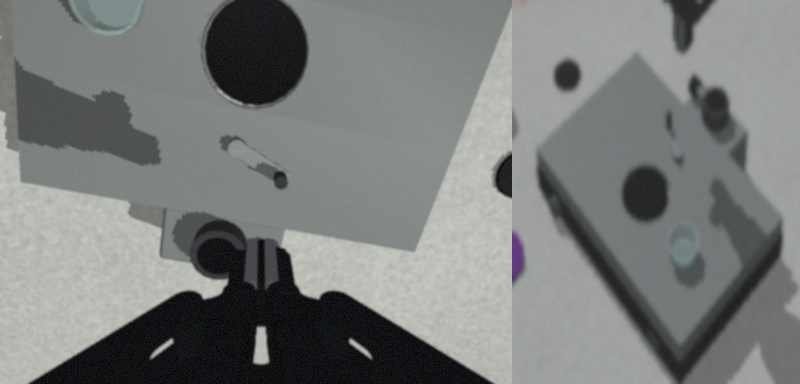

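Plate seated at (255,50). The pin's top is at (281,180), the pivot hub at (237,148), and the socket at (217,247).

```bash
python3 - <<'E'
from h import *
w=np.load('w5.npy',allow_pickle=True).item()
for n,u,v,z in [('rec',255,50,50),('piv',237,148,57.5),('pin',281,180,72.5),('sock',217,247,70)]: print(n,ray(w,u,v,z).round(1))
W=world(w);print(W[180,281],W[148,237],W[247,217], np.nanmax(W[140:260,130:240,2]))
E
```

```text
rec [573.9  77.1  50. ]
piv [639.6  91.4  57.5]
pin [644.9 128.   72.5]
sock [713.6 106.4  70. ]
[644.787031   127.94809022  72.99750041] [639.30436545  91.41258117  58.82124956] [713.30188007 106.3216813   70.58400217] 160.51342889315276
```

```bash
python3 - <<'E'
from h import *
C=np.array([639.6,91.6]); f=lambda a:C+38*np.array([np.cos(np.radians(a)),np.sin(np.radians(a))])
arm.movel([*f(30),320]); arm.movel([*f(30),234],vel=100)
print(arm.get_state()['contact_force'])
for a in [42,54,66,78,90,102,114,126,138,150,158,164,168,171,174,177,180,183]:
    arm.movel([*f(a),234],vel=40)
    F=np.array(arm.get_state()['contact_force']); t=np.radians(a); ft=F[:2]@[-np.sin(t),np.cos(t)]
    print(a,F.round(1),ft.round(1))
    if ft<-6 or np.linalg.norm(F)>15: break
b=f(a-25); arm.movel([*b,234],vel=60)
arm.movel([*b,330]); 
arm.move_to([600,110,360],[np.pi,0,2.9])
w=look('w6')
E
```

```text
[ 0.36960316  0.05872565 -0.10234612]
42 [ 0.7 -0.2  0.1] -0.6
54 [-0.1  0.7  0.4] 0.5
66 [ 0.5 -0.7 -0.4] -0.7
78 [0.  0.  0.2] -0.0
90 [ 0.1 -0.2  0.3] -0.1
102 [-0.3 -0.4 -0.4] 0.3
114 [ 0.6  0.7 -0.4] -0.9
126 [-0.2  0.1 -1.2] 0.0
138 [ 0.7 -0.4 -0.1] -0.2
150 [1.2 0.6 0.9] -1.1
158 [ 0.3 -0.1 -0.7] -0.1
164 [-1.   0.5  1.1] -0.2
168 [ 0.2  3.4 -1. ] -3.4
171 [1.5 5.3 0.1] -5.4
174 [ 1.3  7.7 -2. ] -7.8
t 19.6667 tcp [599.7 110.1 358.7] F [0.5  0.58 0.12]
```

View pics/w6.png

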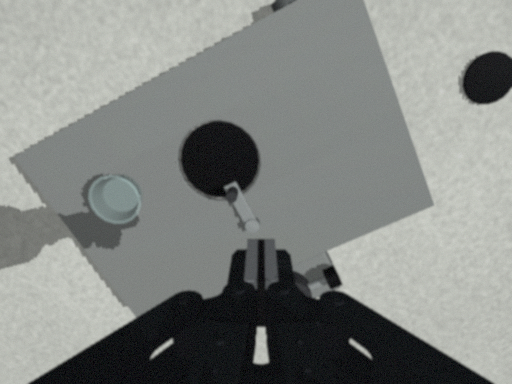

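The clip reaches over the plate, with its pin at (231,192) and its hub at (252,227), and it pressed against its stop. The plate is flush in the recess at (219,158), the dish at (115,199) is untouched, and the arm is clear.

```bash
python3 - <<'E'
from h import *
w=np.load('w6.npy',allow_pickle=True).item()
a=ray(w,231,190,72.5);b=ray(w,252,227,57.5);v=(a-b)[:2];print(np.linalg.norm(v),np.degrees(np.arctan2(v[1],v[0]))%360)
W=world(w);print([W[y,x,2].round(1) for x,y in [(195,158),(219,135),(240,150),(210,180),(219,158)]])
if np.degrees(np.arctan2(v[1],v[0]))%360>180: print(arm.hand_in())
E
```

```text
44.942708985162 188.4258305085206
[np.float64(51.4), np.float64(50.9), np.float64(50.8), np.float64(50.6), np.float64(51.1)]
the job is handed in; nothing more can be done
None
```

I pushed the plate into the recess, where its top reads flush with the base. I then swung the clip over it until it pressed against its stop. The arm finished clear, the dish looks untouched (I took no closing look at the jar or eyepiece), and the job is handed in; no verdict came back.

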